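Open the double-leaf cabinet and probe the voice modules

TASK

Open the cabinet: turn the red latch clear, open the blue leaf fully, and only then the overlapped grey leaf. With the test probe, gently press down the gold pad of each module that is there, in the order red, yellow, green, white. Lay the red probe back on its green mat, leaving both leaves standing open, the modules in the cabinet and the other things on the bench alone.

Things in the scene. Friction and masses are not known exactly. Their poses are not given: they have to be found in the camera images.
- cabinet: Grey steel cabinet lying on its back, fixed, 240 (x) x 340 (y) x 55 mm high, two 8 mm thick leaves on top (undersides at 55 mm) like a double door. Origin at the centre of its underside, x away from the robot, y towards the left leaf's hinge. Inner floor 6 mm up, walls 5 mm. A steel hook on its front wall, 40 mm wide, top at 81 mm, reaching 31 mm out, holds the latch arm down.
- leaf_left (a joint): Blue latched leaf, 170 mm wide, hinged along the cabinet's left (+y) edge: 0 shut, grows as it lifts, stop at 2.3. Damped, 0.35 kg: below about 1.4 it falls shut when let go, beyond about 1.7 it falls open to the stop. Its yellow lip reaches 10 mm over the right leaf, which cannot be raised alone while this one is shut.
- leaf_right (a joint): Light grey overlapped leaf, 170 mm wide, hinged along the cabinet's right (-y) edge: 0 closed flat, grows as it lifts, stop at 2.3; damped and weighted like the left.
- bar_left (a point): Middle of the left leaf's steel pull bar: 10 mm thick, 80 mm long, parallel to the hinge line (cabinet y = +170, z = 55 mm, along cabinet x); bar axis 150 mm along the leaf from the hinge line, 46 mm off the leaf's underside (38 mm above its face); at cabinet x = +30 mm. Its axes turn with the leaf.
- bar_right (a point): Middle of the right leaf's pull bar: same sizes, but 135 mm along the leaf from the right hinge line (cabinet y = -170, z = 55 mm); also 46 mm off the underside and at cabinet x = +30 mm.
- latch (a joint): Turn latch on the blue leaf: 0 = steel arm points to the robot, under the hook, leaf locked; turns clockwise seen from above up to 1.57, arm along the cabinet's y, fully free. Stays where it is left (0.03 N m friction).
- latch_grip (a point): Point on the latch's turning axis inside its red blade, 10 mm under the blade's top. The blade is 46 mm long, 11 mm thick, 31 mm tall, lies over the arm (along this point's x); steel arm just below it, 6 mm thick, sticks out 59 mm to the point's -x. The hook begins 44 mm in front of the axis.
- probe: Hand test probe: red square body 100 x 22 x 22 mm with black ends (24 mm), a 6 mm thick, 50 mm long steel needle at its -x end; 0.06 to 0.11 kg, balances near the body's middle. Origin at the centre of the body's underside (at the start), x away from the tip. Starts lying on the mat, needle roughly towards the robot.
- probe_mid (a point): Centre of the probe's red body, on its axis.
- probe_tip (a point): Tip of the probe's needle, 100 mm from probe_mid along the probe's -x.
- mat: Green mat 240 (x) x 150 (y) x 4 mm on the bench, fixed, where the probe belongs; origin at the centre of its underside.
- module_red: Blue circuit module with a red round can (18 mm), 72 x 52 x 6 mm, parts up to 18 mm tall, loose on the cabinet floor under the leaves; origin at the centre of its underside; may be absent (None).
- top_red (a point): Centre of the top of that module's gold test pad: 20 mm disc, 8 mm above the board's top face (14 mm above the underside), 19 mm from the board's centre towards its -x end. The pad is sprung: it moves down with this point, up to 6 mm; 1 N starts it, 2.5 N bottoms it. Pressed 2 mm (1.5 N) is well enough.
- module_yellow: Blue circuit module with a yellow round can (18 mm), 72 x 52 x 6 mm, parts up to 18 mm tall, loose on the cabinet floor under the leaves; origin at the centre of its underside; may be absent (None).
- top_yellow (a point): Centre of the top of that module's gold test pad: 20 mm disc, 8 mm above the board's top face (14 mm above the underside), 19 mm from the board's centre towards its -x end. The pad is sprung: it moves down with this point, up to 6 mm; 1 N starts it, 2.5 N bottoms it. Pressed 2 mm (1.5 N) is well enough.
- module_green: Blue circuit module with a green round can (18 mm), 72 x 52 x 6 mm, parts up to 18 mm tall, loose on the cabinet floor under the leaves; origin at the centre of its underside; may be absent (None).
- top_green (a point): Centre of the top of that module's gold test pad: 20 mm disc, 8 mm above the board's top face (14 mm above the underside), 19 mm from the board's centre towards its -x end. The pad is sprung: it moves down with this point, up to 6 mm; 1 N starts it, 2.5 N bottoms it. Pressed 2 mm (1.5 N) is well enough.
- module_white: Blue circuit module with a white round can (18 mm), 72 x 52 x 6 mm, parts up to 18 mm tall, loose on the cabinet floor under the leaves; origin at the centre of its underside; may be absent (None).
- top_white (a point): Centre of the top of that module's gold test pad: 20 mm disc, 8 mm above the board's top face (14 mm above the underside), 19 mm from the board's centre towards its -x end. The pad is sprung: it moves down with this point, up to 6 mm; 1 N starts it, 2.5 N bottoms it. Pressed 2 mm (1.5 N) is well enough.
- speaker: Round black loudspeaker, 104 mm across, 26 mm high; bystander, origin at its underside's middle. Leave it alone.
- battery: Pale green battery cell with a red end on a holder, 52 mm long; bystander, origin at its underside's middle. Leave it alone.
- solder_reel: Reel of solder with blue flanges, 60 mm across, 38 mm high; bystander, origin at its underside's middle. Leave it alone.
- driver: Yellow screwdriver, 170 mm; bystander, origin at its underside's middle. Leave it alone.
- flux_tin: Small open aluminium tin, 60 mm across, 22 mm high; bystander, origin at its underside's middle. Leave it alone.
Not all that is in view belongs to the job. Several things look just like the probe: the one meant starts farthest to the robot's right.

How it is judged:
By the outcome, as a careful person would: the job done as asked, in the order asked, and still so for the second after the job is handed in, with the robot touching nothing.
Of module_red, module_yellow, module_green, module_white only 3 to 4 are there at a start; the rules pass over those that are not, and their reading is None.
At some moment in a run one of probe, module_red, module_yellow, module_green, module_white may be knocked a few centimetres aside while the robot is not near it.
It also fails if it takes over 192 s, if anything falls off the work surface, if the arm or the gripper's body presses on something with over 40 N, if the wrist force passes 120 N, or if a joint passes its speed limit or range.

ROBOT

A 6-joint arm with a two-finger parallel gripper is mounted at the origin on the work surface. World frame = base frame: x ahead of the robot, y to its left, z up, the work surface at z = 0. Lengths are in mm, angles in rad, forces in N, time in s.
With the tool pointing down it reaches from about 275 to 825 mm from the base axis. Payload 5.2 kg.
Tool frame: the origin (TCP) lies at the very end of the fingers, on their centre line; the grasp point (between the pads) lies 19 mm behind it; z points along the fingers, y is the line along which they close (so a half turn about z gives the same grasp; the last joint's range is limited). The gripper opens to 93 mm and grips with 3 to 60 N. Pads are 15 mm wide; open, the fingers measure 128 mm over their backs; the gripper's body (75 mm by 188 mm) begins 65 mm behind the grasp point.
Start: joints at [1.09, 0.259, 1.535, -0, 1.348, -0.203], TCP at [150.81, 528.925, 218.653] pointing down, gripper open.
Joint ranges: [-3.14, 3.14], [-0.91, 2.08], [0.19, 2.58], [-1.22, 4.36], [0.22, 2.71], [-3.12, 3.12]. Speed limits (rad/s): [2.57, 2.57, 3.14, 3.14, 3.14, 3.14].

INTERFACE

Orientations are given as a unit quaternion [x, y, z, w].
In Python, from station import manip gives the robot as it stands. The module is installed in compiled form; this text tells all that it offers.
- The arm moves only by the tool apply_moves, never from a script. Its argument "steps" is one flat list of numbers, 5 for each row, row after row: the finger opening in m, from 0 to 0.093, then the shift along the tool's x, y, z in m, then the turn about the tool's z in degrees. A call has 1 to 8 rows; each row is the pose to reach, as a shift and turn from the pose commanded when the call began, along the tool's axes at that moment; what a row does not reach only later rows make up. A row lasts 1/8 s, in which the tool goes at most 62.5 mm and 10.7 degrees, less where a joint would pass 70% of its speed; a pose out of reach is approached as far as the arm can. A call with a gripper value outside its range is refused whole. The fingers move at their own pace and stop on an object; "newtons" is the grip in N (left out, the last holds). Time passes only in rows, so rows that repeat a pose let the fingers close. It gives the time, the measured TCP pose, the force, the opening and the grip force at its end, in the units of the state.
- manip.observe(): the state, without advancing time (a new reading comes with each control period).
- manip.read_camera(name): name is "side" or "top"; returns a dict with "image" (400x640x3 uint8, red, green, blue), "depth" (400x640 float32, mm along the optical axis (not along the pixel's ray), 0 where there is no reading), "fx", "fy", "cx", "cy" (pixels), "dist" ([k1, k2, p1, p2, k3] as OpenCV has them; the pictures are not rectified), "world_from_camera" (4x4, takes a point from camera to world coordinates). Camera axes: x right, y down, z forward; pixel columns grow to the right and rows downward; lengths in mm; the calibration is good to about 2 mm. A picture is of the moment at which its call begins.
- manip.job_done(): hands the job in; it is judged then, once.
The state is a dict: "time_s": time; "joints": joint angles; "qvel": joint speeds; "joint_efforts": joint torques, N m; "position": TCP position; "tool_rot": TCP orientation; "ft_force": force on the tool from outside, world axes, zero at the start; "ft_torque": the same for the moment, N m; "opening": finger opening in mm; "finger_force": force on a finger pad.
Only numpy, scipy, OpenCV 4.12 (cv2) and the standard library are available. Lean on these libraries where they do the work, as an engineer would, in place of code of your own. Each camera call takes 0.05 s, during which the arm holds its last target. There are 200 camera calls.

## Working session

There is one attempt and no reset: what is moved stays moved. The work goes in short steps, Python scripts to look and compute and a tool call to move; the robot and the scene stay as the last step left them, time stands still between calls to the robot, and variables do not carry over. Pictures are saved under pics/ and viewed, at most 14 in all, crops included, and the job is handed in when it is done.

Besides the shell and the picture viewer there is one more tool, called by a JSON object that holds its "fn" and its "kwargs", one argument or row to a line. apply_moves: Moves the arm, as the interface text tells. Its arguments: {"type":"object","properties":{"steps":{"type":"array","items":{"type":"number"}},"newtons":{"type":"number"}},"required":["steps"]}

```bash
mkdir -p pics; cat > h.py <<'E'
import numpy as np, cv2
from station import manip
from scipy.spatial.transform import Rotation as R
def cam(n, f=None):
    c=manip.read_camera(n)
    if f: cv2.imwrite('pics/'+f,c['image'][:,:,::-1])
    return c
def pts(c):
    "world xyz for every pixel"
    K=np.array([[c['fx'],0,c['cx']],[0,c['fy'],c['cy']],[0,0,1.]])
    h,w=c['depth'].shape
    u,v=np.meshgrid(np.arange(w),np.arange(h))
    n=cv2.undistortPoints(np.stack([u,v],-1).reshape(-1,1,2).astype(float),K,np.array(c['dist'])).reshape(h,w,2)
    P=np.dstack([n,np.ones((h,w))])*c['depth'][...,None]
    T=np.array(c['world_from_camera'])
    W=P@T[:3,:3].T+T[:3,3]; W[c['depth']==0]=np.nan
    return W
def st():
    s=manip.observe(); return s, np.array(s['position']), R.from_quat(s['tool_rot'])
E
python3 - <<'E'
from h import *
s,p,r=st(); print(s); print(r.as_matrix().round(3))
for n in('top','side'):
    c=cam(n,n+'1.png'); np.savez('pics/'+n+'1.npz',**c); print(n,np.array(c['world_from_camera']).round(2),c['fx'])
E
```

```text
{'time_s': 0.0, 'joints': array([ 1.09021868e+00,  2.59319518e-01,  1.53603946e+00, -1.99716640e-05,
        1.34801141e+00, -2.02818048e-01]), 'qvel': array([ 0.00112013, -0.00196511,  0.00027853, -0.00178655, -0.00046107,
       -0.00035602]), 'joint_efforts': array([ 1.94429949e-04, -4.37303460e+01, -2.83992147e+01,  7.18142395e-02,
        4.16119897e-02, -1.84903665e-04]), 'position': array([150.55344955, 528.43895168, 217.84785897]), 'tool_rot': array([ 1.38431538e-01,  9.90371607e-01, -8.40740475e-04, -2.88673396e-04]), 'ft_force': array([ 0.08262677, -1.08315295,  0.39112524]), 'ft_torque': array([-0.03096249, -0.01516995,  0.00881805]), 'finger_force': 0.0, 'opening': 92.81077144171347}
[[-0.962  0.274 -0.001]
 [ 0.274  0.962 -0.002]
 [ 0.    -0.002 -1.   ]]
top [[ 2.00000e-02 -9.90000e-01  1.40000e-01  2.61120e+02]
 [-1.00000e+00 -2.00000e-02 -2.00000e-02  1.81800e+01]
 [ 2.00000e-02 -1.40000e-01 -9.90000e-01  1.52589e+03]
 [ 0.00000e+00  0.00000e+00  0.00000e+00  1.00000e+00]] 505.0901079190878
side [[-1.0000e+00 -1.0000e-02  3.0000e-02  4.4498e+02]
 [-2.0000e-02  7.4000e-01 -6.7000e-01  7.4191e+02]
 [-1.0000e-02 -6.7000e-01 -7.4000e-01  8.8710e+02]
 [ 0.0000e+00  0.0000e+00  0.0000e+00  1.0000e+00]] 435.40668150272785
```

View pics/top1.png

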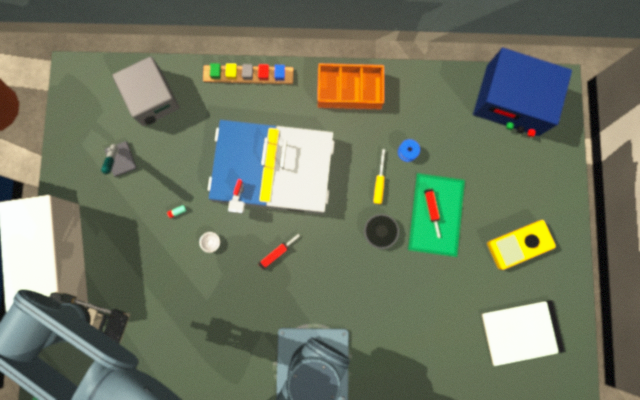

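View pics/side1.png

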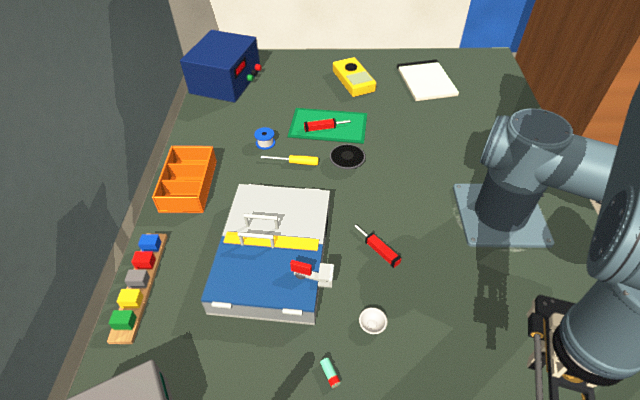

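The top view shows the cabinet at about (272,167) px: blue leaf on the left, red latch at (237,188), hook at (236,206), pull bars near (275-295,155). The probe is on the mat at (433,213), the rightmost of the lookalikes. Next I'll measure these.

```bash
cat >> h.py <<'E'
def rect(W,m):
    "min-area rect of masked points in xy: centre, sizes, angle of long side"
    (c,(a,b),t)=cv2.minAreaRect(W[m][:,:2].astype(np.float32))
    if a<b:a,b,t=b,a,t+90
    return np.round(c,1),round(a,1),round(b,1),round((t+90)%180-90,1)
def big(m):
    n,l,s,_=cv2.connectedComponentsWithStats(m.astype(np.uint8),connectivity=8)
    return l==1+np.argmax(s[1:,4])
E
python3 - <<'E'
from h import *
for n in('top','side'):
    c=dict(np.load(f'pics/{n}1.npz')); W=pts(c); I=c['image'].astype(int); H=cv2.cvtColor(c['image'],cv2.COLOR_RGB2HSV)
    x,y,z=W[...,0],W[...,1],W[...,2]
    print(n)
    reg=(x>330)&(x<700)&(y>-60)&(y<320)
    m=big((z>56)&(z<75)&reg); print('lid',rect(W,m),np.nanmedian(z[m]))
    blue=big((H[...,0]>95)&(H[...,0]<125)&(H[...,1]>120)&m); print('blue',rect(W,blue),np.median(z[blue]))
    ye=big((H[...,0]>20)&(H[...,0]<35)&(H[...,1]>150)&m); print('lip',rect(W,ye),np.median(z[ye]))
    red=((H[...,0]<8)|(H[...,0]>172))&(H[...,1]>150)
    m=big(red&(z>70)&reg); print('blade',rect(W,m),np.percentile(z[m],[5,50,95]))
    mt=red&(z>85)&reg;print('bladetop',rect(W,mt),mt.sum())
    g=big((H[...,0]>60)&(H[...,0]<85)&(H[...,1]>150)&(y<-150)); print('mat',rect(W,g),np.median(z[g]))
    x0,x1,y0,y1=[f(v[g]) for v in(x,y) for f in(min,max)]
    on=(x>x0)&(x<x1)&(y>y0)&(y<y1)
    m=big(on&(z>10)); print('probe',rect(W,m),np.percentile(z[m],[5,50,95]))
    m=big(on&red); print('probered',rect(W,m),np.percentile(z[m],[5,50,95]),W[m].mean(0))
    hi=(z>94)&(z<125)&reg&(H[...,1]<80); 
    n_,l,s,_=cv2.connectedComponentsWithStats(hi.astype(np.uint8))
    for i in range(1,n_):
        if s[i,4]>15: print('bar',rect(W,l==i),np.median(z[l==i]))
    hk=(z>76)&(z<84)&(H[...,1]<80)&reg; 
    if hk.sum()>10: hk=big(hk);print('hook',rect(W,hk),hk.sum())
E
```

```text
top
lid (array([576.6, 133.7]), 354.8, 242.0, 84.8) 61.99359232193706
blue (array([580.6, 230.3]), 239.8, 162.0, -0.9) 61.6738536502628
lip (array([578.8, 139.7]), 218.2, 28.8, -5.2) 66.66776751823579
blade (array([503.2, 228.5]), 44.1, 17.1, -15.4) [ 92.47850858  99.00166038 104.65897679]
bladetop (array([502.4, 225.6]), 44.1, 11.2, -14.8) 66
mat (array([ 448.5, -370.8]), 240.0, 151.8, -7.0) 3.1214175901019416
probe (array([ 449.4, -356.7]), 148.3, 24.8, 12.3) [13.31643813 23.67695606 29.85418363]
probered (array([ 472.1, -352.1]), 89.8, 22.8, 11.5) [16.65708384 24.3664654  29.938541  ] [ 471.73585273 -350.96148109   24.1415145 ]
bar (array([608.5, 151.6]), 80.1, 9.5, -6.3) 103.51868289042477
bar (array([602.8,  96.2]), 81.2, 9.8, -4.8) 102.74565335122634
hook (array([448.9, 231.1]), 39.8, 29.9, 84.1) 119
side
lid (array([563.5, 135.9]), 355.5, 270.7, 85.0) 62.00796852398082
blue (array([586.3, 220. ]), 240.3, 167.6, -5.1) 62.01675883836185
lip (array([521.6, 144.8]), 104.9, 32.7, -5.7) 66.4703037589764
blade (array([504.5, 226.6]), 46.3, 12.3, -15.8) [ 74.21793656  94.91771568 102.80485712]
bladetop (array([504.5, 226.6]), 46.3, 12.3, -15.8) 166
mat (array([ 449.7, -371. ]), 241.1, 158.2, -6.2) 2.5617750166186397
probe (array([ 451.6, -356.3]), 150.0, 30.6, 13.0) [11.45817066 22.54622387 27.21086535]
probered (array([ 472. , -352.4]), 87.9, 30.4, 11.8) [ 6.25780979 21.62710123 26.58527903] [ 471.51904186 -347.18384813   18.72732463]
bar (array([604.2,  97.8]), 78.2, 11.5, -6.0) 102.71013391790825
bar (array([610.3, 152. ]), 79.7, 10.6, -5.8) 103.18284610611124
hook (array([450.9, 231. ]), 42.7, 30.0, 84.6) 237
```

```bash
cat >> h.py <<'E'
C=np.array([577.2,134.6,0]); A=np.radians(-5.3)
cx=np.array([np.cos(A),np.sin(A),0]); cy=np.array([-np.sin(A),np.cos(A),0]); cz=np.array([0,0,1.])
def cab(x,y,z): return C+x*cx+y*cy+z*cz
def goto(*targets,yaw=None):
    "shift (m) in tool axes from measured pose to each world target; yaw=wanted deg of tool y (mod 180)"
    s,p,r=st()
    y=r.as_matrix()[:,1]; now=np.degrees(np.arctan2(y[1],y[0]))
    print('at',p.round(1),'yaw',now.round(1),'F',np.round(s['ft_force'],1),'open',round(s['opening'],1),'t',round(s['time_s'],1),'j6',round(s['joints'][5],2))
    for t in targets: print((r.inv().apply(np.array(t)-p)/1000).round(4))
    if yaw is not None: d=(now-yaw+90)%180-90; print('turn',d.round(1))
E
python3 -c "
from h import *
goto((503.5,227,200),(503.5,227,130),(503.5,227,79),yaw=74.7)"
```

```text
at [150.6 528.5 217.9] yaw 74.1 F [-0.3 -0.3 -0.1] open 93.1 t 0.1 j6 -0.2
[-0.4221 -0.1931  0.0181]
[-0.4221 -0.193   0.0881]
[-0.4221 -0.1929  0.1391]
turn -0.6
```

{"fn": "apply_moves", "kwargs": {
  "steps": [0.05,-0.422,-0.193,0.018,-0.6,0.05,-0.422,-0.193,0.018,-0.6,0.05,-0.422,-0.193,0.018,-0.6,0.05,-0.422,-0.193,0.018,-0.6,0.05,-0.422,-0.193,0.018,-0.6,0.05,-0.422,-0.193,0.018,-0.6,0.05,-0.422,-0.193,0.018,-0.6,0.05,-0.422,-0.193,0.018,-0.6],
  "newtons": 25
}}

```text
time_s: 1.1
position: [505.8, 224.8, 199.9]
tool_rot: [0.135, 0.991, -0.0, -0.0]
ft_force: [0.7, 0.5, 0.4]
opening: 49.9
finger_force: 0.0
```

```bash
python3 -c "
from h import *
goto((503.5,227,79),yaw=74.7)"
```

```text
at [505.8 224.8 199.9] yaw 74.5 F [0.7 0.5 0.4] open 49.9 t 1.1 j6 -1.08
[0.0027 0.0016 0.1209]
turn -0.2
```

{"fn": "apply_moves", "kwargs": {
  "steps": [0.05,0,0,0.06,0,0.05,0,0,0.1,0,0.05,0,0,0.12,0,0.05,0,0,0.12,0]
}}

```text
time_s: 1.6
position: [502.0, 227.1, 78.6]
tool_rot: [0.133, 0.991, -0.001, -0.002]
ft_force: [-0.4, 0.4, -0.3]
opening: 49.8
finger_force: 0.0
```

```bash
python3 -c "
from h import *
goto((503.5,227,79),yaw=74.7)"
```

```text
at [502.  227.1  78.6] yaw 74.7 F [-0.4  0.4 -0.3] open 49.8 t 1.6 j6 -1.08
[-0.0015  0.0003 -0.0004]
turn -0.0
```

{"fn": "apply_moves", "kwargs": {
  "steps": [0,-0.001,0,0,0,0,-0.001,0,0,0,0,-0.001,0,0,0,0,-0.001,0,0,10,0,-0.001,0,0,20,0,-0.001,0,0,30,0,-0.001,0,0,40,0,-0.001,0,0,50],
  "newtons": 20
}}

```text
time_s: 2.6
position: [504.3, 226.6, 81.3]
tool_rot: [0.542, 0.84, -0.001, 0.0]
ft_force: [-1.5, -1.8, 3.4]
opening: 11.0
finger_force: 19.9
```

{"fn": "apply_moves", "kwargs": {
  "steps": [0,0,0,0,10,0,0,0,0,20,0,0,0,0,29,0,0,0,0,29]
}}

```text
time_s: 3.1
position: [504.7, 226.8, 81.3]
tool_rot: [0.733, 0.681, -0.0, 0.0]
ft_force: [-2.4, -4.2, 3.1]
opening: 10.7
finger_force: 19.9
```

```bash
python3 -c "
from h import *
goto((503.5,227,79),yaw=-5.3);print(manip.observe()['ft_torque'])"
```

```text
at [504.7 226.8  81.3] yaw -4.2 F [-2.4 -4.2  3.1] open 10.7 t 3.1 j6 0.3
[ 0.0002 -0.0012  0.0023]
turn 1.1
[-0.75701252  0.37290064 -0.05243431]
```

{"fn": "apply_moves", "kwargs": {
  "steps": [0.04,0,0,0,0,0.04,0,0,0,0,0.04,0,0,-0.06,0,0.04,0,0,-0.1,0,0.04,0,0,-0.1,-10,0.04,0,0,-0.1,-20,0.04,0,0,-0.1,-30,0.04,0,0,-0.1,-40]
}}

```text
time_s: 4.1
position: [504.7, 227.6, 180.6]
tool_rot: [0.453, 0.891, 0.0, -0.0]
ft_force: [-0.2, 0.3, -0.2]
opening: 39.8
finger_force: 0.0
```

```bash
python3 -c "
from h import *
goto(cab(30,20,180),yaw=84.7)"
```

```text
at [504.7 227.6 180.6] yaw 36.1 F [-0.2  0.3 -0.2] open 39.8 t 4.1 j6 -0.41
[-0.1227  0.0395  0.0006]
turn -48.6
```

{"fn": "apply_moves", "kwargs": {
  "steps": [0.04,-0.06,0.02,0,-10,0.04,-0.123,0.0395,0,-20,0.04,-0.123,0.0395,0,-30,0.04,-0.123,0.0395,0,-40,0.04,-0.123,0.0395,0,-48.6,0.04,-0.123,0.0395,0,-48.6,0.04,-0.123,0.0395,0,-48.6]
}}

```text
time_s: 4.97
position: [608.5, 150.7, 180.6]
tool_rot: [0.051, 0.999, 0.0, -0.0]
ft_force: [0.3, 1.2, 0.0]
opening: 40.0
finger_force: 0.0
```

```bash
python3 - <<'E'
from h import *
c=cam('top','top2.png'); W=pts(c); H=cv2.cvtColor(c['image'],cv2.COLOR_RGB2HSV); z=W[...,2]
reg=(W[...,0]>440)&(W[...,0]<580)&(W[...,1]>180)&(W[...,1]<280)
red=((H[...,0]<8)|(H[...,0]>172))&(H[...,1]>150)&(z>80)&reg
print('blade',rect(W,red),red.sum())
goto(cab(30,20,82),yaw=84.7)
E
```

```text
blade (array([0., 0.]), 0.0, 0.0, 0.0) 0
at [608.5 150.6 180.6] yaw 84.2 F [0.4 0.5 0.3] open 39.8 t 5.0 j6 -1.4
[-0.0004  0.0011  0.0986]
turn -0.5
```

{"fn": "apply_moves", "kwargs": {
  "steps": [0.04,0,0.001,0.06,0,0.04,0,0.001,0.098,0,0.04,0,0.001,0.098,0,0,0,0.001,0.098,0,0,0,0.001,0.098,0,0,0,0.001,0.098,0],
  "newtons": 20
}}

```text
time_s: 5.78
position: [609.6, 151.5, 84.4]
tool_rot: [0.05, 0.999, 0.0, 0.001]
ft_force: [-0.2, -0.5, 0.3]
opening: 14.6
finger_force: 0.0
```

```bash
python3 - <<'E'
from h import *
cam('side','side2.png')
s,p,r=st(); M=r
th=np.radians([0,8,16,24,32,40,48,56,64,72,80,88,96,104])
def b(t): return cab(30,170-150*np.cos(t)+46*np.sin(t),55+150*np.sin(t)+46*np.cos(t))
goto(*[p+b(t)-b(0) for t in th])
E
```

```text
at [609.4 151.4  84.1] yaw 84.3 F [-1.2 -6.   2.4] open 10.9 t 5.8 j6 -1.4
[-0.  0. -0.]
[ 0.      0.0079 -0.0204]
[ 0.      0.0185 -0.0396]
[ 0.0001  0.0317 -0.057 ]
[ 0.0002  0.0472 -0.0725]
[ 0.0003  0.0647 -0.0856]
[ 0.0004  0.0838 -0.0962]
[ 0.0005  0.1043 -0.1041]
[ 0.0007  0.1256 -0.109 ]
[ 0.0008  0.1474 -0.1109]
[ 0.001   0.1693 -0.1097]
[ 0.0011  0.1907 -0.1055]
[ 0.0013  0.2114 -0.0983]
[ 0.0015  0.2309 -0.0884]
```

View pics/side2.png

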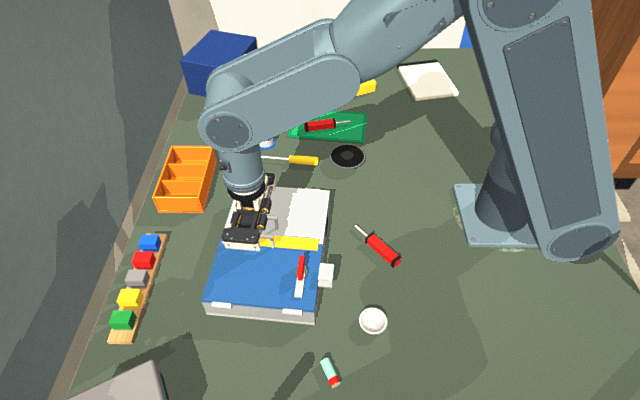

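The side view shows the red blade at (300,267) with its arm along cabinet +y, so the latch is clear of the hook at (326,274). The fingers are on the left bar at (250,240).

{"fn": "apply_moves", "kwargs": {
  "steps": [0,0,0,0,0,0,0,0.003,-0.01,0,0,0,0.008,-0.02,0,0,0,0.013,-0.03,0,0,0,0.0185,-0.0395,0,0,0,0.025,-0.0485,0,0,0,0.0315,-0.057,0,0,0,0.0315,-0.057,0]
}}

```text
time_s: 6.82
position: [612.1, 181.4, 141.6]
tool_rot: [0.05, 0.999, -0.001, 0.001]
ft_force: [-1.0, -8.7, 4.0]
opening: 9.1
finger_force: 20.0
```

```bash
python3 - <<'E'
from h import *
goto()
c=cam('side','side3.png')
E
```

```text
at [612.1 181.4 141.6] yaw 84.3 F [-1.  -8.7  4. ] open 9.1 t 6.8 j6 -1.35
```

View pics/side3.png

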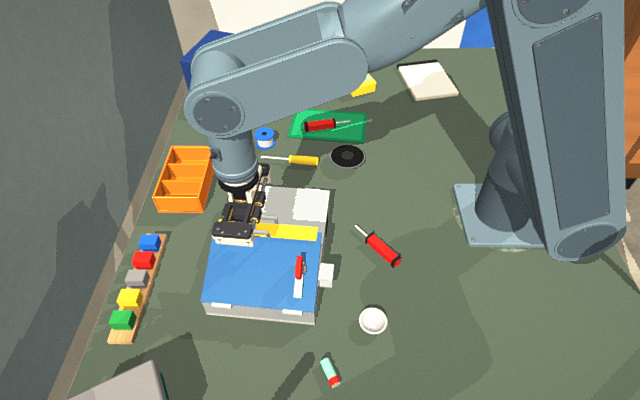

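The blue leaf is lifting with the bar in the grip; its lip is at (290,232).

{"fn": "apply_moves", "kwargs": {
  "steps": [0,0,0.0075,-0.008,0,0,0,0.0155,-0.0155,0,0,0,0.024,-0.0225,0,0,0,0.033,-0.0285,0,0,0,0.0425,-0.034,0,0,0,0.052,-0.039,0,0,0,0.0625,-0.043,0,0,0,0.073,-0.047,0]
}}

```text
time_s: 7.88
position: [619.1, 254.8, 189.2]
tool_rot: [0.05, 0.999, -0.001, 0.001]
ft_force: [-0.8, -3.5, 4.8]
opening: 9.3
finger_force: 20.0
```

{"fn": "apply_moves", "kwargs": {
  "steps": [0,0,0.011,-0.0025,0,0,0,0.021,-0.005,0,0,0,0.032,-0.0065,0,0,0,0.043,-0.007,0,0,0,0.054,-0.0067,0,0,0,0.065,-0.0057,0,0,0,0.0755,-0.004,0,0,0,0.086,-0.0015,0]
}}

```text
time_s: 8.88
position: [627.1, 342.0, 187.7]
tool_rot: [0.05, 0.999, 0.0, -0.001]
ft_force: [-2.0, -1.0, 2.4]
opening: 9.3
finger_force: 20.0
```

```bash
python3 - <<'E'
from h import *
goto()
c=cam('side','side4.png')
E
```

```text
at [627.1 342.  187.7] yaw 84.3 F [-2.  -1.   2.4] open 9.3 t 8.9 j6 -1.13
```

View pics/side4.png

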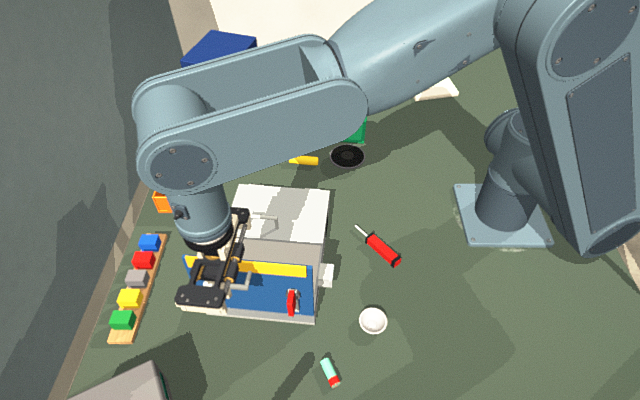

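The leaf stands near 88°, with the fingers still on its bar at (240,280). I'll take it past 100° and let go.

{"fn": "apply_moves", "kwargs": {
  "steps": [0,0,0.0105,0.0035,0,0,0,0.021,0.0075,0,0,0,0.031,0.0125,0,0,0,0.0405,0.0175,0,0.02,0,0.043,0.0185,0,0.022,0,0.043,-0.02,0,0.022,0,0.043,-0.06,0,0.022,0,0.043,-0.1,0]
}}

```text
time_s: 9.93
position: [632.9, 383.4, 289.7]
tool_rot: [0.05, 0.999, 0.0, 0.001]
ft_force: [-0.2, -1.1, 0.7]
opening: 22.5
finger_force: 0.0
```

```bash
python3 - <<'E'
from h import *
goto(cab(30,-35,300),cab(30,-35,150),yaw=84.7)
c=cam('side','side5.png')
E
```

```text
at [632.9 383.4 289.7] yaw 84.2 F [-0.2 -1.1  0.7] open 22.5 t 9.9 j6 -1.08
[ 2.000e-04 -2.879e-01 -1.050e-02]
[ 0.0005 -0.288   0.1395]
turn -0.5
```

View pics/side5.png

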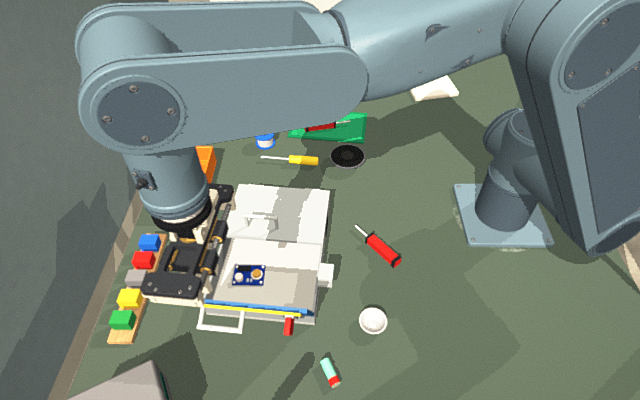

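The blue leaf is falling open past vertical, with its edge at (260,310), and a module shows at (250,275). Next is the right bar.

{"fn": "apply_moves", "kwargs": {
  "steps": [0.04,0,-0.06,-0.01,0,0.04,0,-0.12,-0.01,0,0.04,0,-0.18,0,-0.5,0.04,0,-0.24,0.05,-0.5,0.04,0,-0.288,0.1,-0.5,0.04,0,-0.288,0.14,-0.5,0.04,0,-0.288,0.14,-0.5,0.04,0,-0.288,0.14,-0.5]
}}

```text
time_s: 10.98
position: [604.9, 97.6, 150.2]
tool_rot: [0.046, 0.999, 0.0, 0.002]
ft_force: [0.1, 0.3, -0.4]
opening: 40.0
finger_force: 0.0
```

```bash
python3 - <<'E'
from h import *
goto(cab(30,-35,84),yaw=84.7)
c=cam('side','side6.png'); W=pts(c); H=cv2.cvtColor(c['image'],cv2.COLOR_RGB2HSV)
m=big((H[...,0]>20)&(H[...,0]<35)&(H[...,1]>150)&(W[...,2]>60)&(W[...,1]>200))
q=(W[m]-C); print('lip cab y,z',np.median(q@cy),np.median(q[:,2]),m.sum())
E
```

```text
at [604.9  97.6 150.2] yaw 84.8 F [ 0.1  0.3 -0.4] open 40.0 t 11.0 j6 -1.5
[ 0.0012 -0.0007  0.0662]
turn 0.1
lip cab y,z 295.44307413674994 179.7227525282907 467
```

{"fn": "apply_moves", "kwargs": {
  "steps": [0.04,0.001,-0.001,0.06,0,0.04,0.001,-0.001,0.066,0,0.04,0.001,-0.001,0.066,0,0,0.001,-0.001,0.066,0,0,0.001,-0.001,0.066,0,0,0.001,-0.001,0.066,0,0,0.001,-0.001,0.066,0,0,0.001,-0.001,0.066,0],
  "newtons": 20
}}

```text
time_s: 12.02
position: [602.4, 96.3, 82.7]
tool_rot: [0.046, 0.999, 0.0, 0.0]
ft_force: [-0.2, -0.4, 4.1]
opening: 8.6
finger_force: 20.0
```

```bash
python3 - <<'E'
from h import *
s,p,r=st()
def b(t): return cab(30,-170+135*np.cos(t)-46*np.sin(t),55+135*np.sin(t)+46*np.cos(t))
goto(*[p+b(t)-b(0) for t in np.radians(np.arange(5,110,5))])
E
```

```text
at [602.4  96.3  82.7] yaw 84.8 F [-0.2 -0.4  4.1] open 8.6 t 12.0 j6 -1.5
[-0.     -0.0045 -0.0116]
[-0.     -0.01   -0.0227]
[-0.     -0.0165 -0.0334]
[-0.     -0.0239 -0.0434]
[-0.     -0.0321 -0.0527]
[ 0.     -0.0411 -0.0613]
[ 0.     -0.0508 -0.0691]
[ 0.     -0.0611 -0.076 ]
[ 0.     -0.0721 -0.082 ]
[ 0.     -0.0835 -0.087 ]
[ 0.0001 -0.0952 -0.091 ]
[ 1.000e-04 -1.073e-01 -9.390e-02]
[ 1.000e-04 -1.196e-01 -9.580e-02]
[ 1.00e-04 -1.32e-01 -9.66e-02]
[ 1.000e-04 -1.445e-01 -9.630e-02]
[ 1.000e-04 -1.568e-01 -9.500e-02]
[ 1.00e-04 -1.69e-01 -9.25e-02]
[ 0.0002 -0.181  -0.089 ]
[ 0.0002 -0.1926 -0.0845]
[ 2.000e-04 -2.037e-01 -7.900e-02]
[ 2.000e-04 -2.144e-01 -7.250e-02]
```

{"fn": "apply_moves", "kwargs": {
  "steps": [0,0,-0.0045,-0.0116,0,0,0,-0.01,-0.0227,0,0,0,-0.0165,-0.0334,0,0,0,-0.0239,-0.0434,0,0,0,-0.0321,-0.0527,0,0,0,-0.0411,-0.0613,0,0,0,-0.0508,-0.0691,0,0,0,-0.0611,-0.076,0]
}}

```text
time_s: 13.02
position: [597.0, 37.1, 160.7]
tool_rot: [0.045, 0.999, 0.002, 0.001]
ft_force: [-0.1, 7.9, 6.8]
opening: 9.1
finger_force: 20.0
```

{"fn": "apply_moves", "kwargs": {
  "steps": [0,0,-0.011,-0.006,0,0,0,-0.0224,-0.011,0,0,0,-0.0341,-0.015,0,0,0,-0.0462,-0.0179,0,0,0,-0.0585,-0.0198,0,0,0,-0.0709,-0.0206,0,0,0,-0.0834,-0.0203,0,0,0,-0.0957,-0.019,0]
}}

```text
time_s: 14.02
position: [587.7, -60.9, 177.2]
tool_rot: [0.046, 0.999, -0.0, 0.0]
ft_force: [2.7, 1.1, -0.1]
opening: 9.3
finger_force: 20.0
```

{"fn": "apply_moves", "kwargs": {
  "steps": [0,0,-0.0122,0.0025,0,0,0,-0.0242,0.006,0,0,0,-0.0358,0.0105,0,0,0,-0.0469,0.016,0,0.02,0,-0.0505,0.0185,0,0.022,0,-0.0505,-0.02,0,0.022,0,-0.0505,-0.06,0,0.022,0,-0.0505,-0.1,0]
}}

```text
time_s: 15.02
position: [582.7, -110.1, 277.8]
tool_rot: [0.045, 0.999, -0.0, -0.001]
ft_force: [0.7, 0.2, 0.7]
opening: 21.9
finger_force: 0.0
```

```bash
python3 - <<'E'
from h import *
goto((300,-330,290),(330,-380,290))
c=cam('side','side7.png')
E
```

```text
at [ 582.7 -110.1  277.8] yaw 84.8 F [0.7 0.2 0.7] open 21.9 t 15.0 j6 -1.85
[ 0.2616 -0.2446 -0.0118]
[ 0.2271 -0.2917 -0.0118]
```

View pics/side7.png

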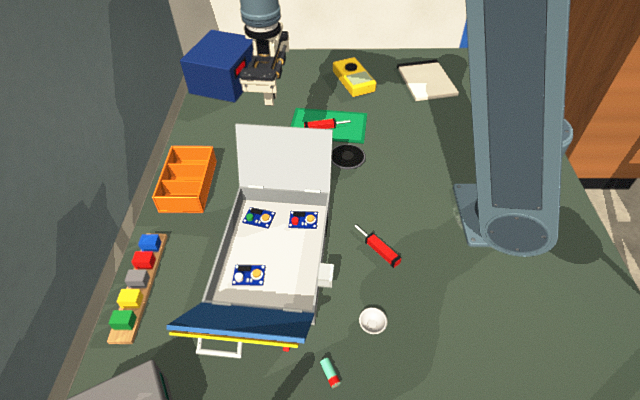

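Both leaves are open. Modules: red (304,218), green (258,217), white (248,274), no yellow seen so far. The probe is still on the mat at (322,125). I'll measure again from both cameras.

```bash
cat >> h.py <<'E'
def probe(n,f=None):
    c=cam(n,f); W=pts(c); H=cv2.cvtColor(c['image'],cv2.COLOR_RGB2HSV); x,y,z=W[...,0],W[...,1],W[...,2]
    red=((H[...,0]<8)|(H[...,0]>172))&(H[...,1]>150)
    d=(W-np.array([449,-371,0])); a=np.radians(-6.6); u=d[...,0]*np.cos(a)+d[...,1]*np.sin(a); v=-d[...,0]*np.sin(a)+d[...,1]*np.cos(a)
    on=(abs(u)<150)&(abs(v)<120)&(z<60)
    for k,m in(('all',on&(z>11)),('red',on&red)):
        if m.sum()>20: m=big(m); print(n,k,rect(W,m),np.percentile(z[m],[5,50,95]).round(1),m.sum())
    return c,W
def modules(n,f=None):
    c=cam(n,f); W=pts(c); H=cv2.cvtColor(c['image'],cv2.COLOR_RGB2HSV)
    q=W-C; u=q@cx; v=q@cy; z=W[...,2]
    ins=(abs(u)<113)&(abs(v)<163)&(z<45)
    pcb=ins&(H[...,0]>100)&(H[...,0]<130)&(H[...,1]>100)
    k,l,s,_=cv2.connectedComponentsWithStats(cv2.morphologyEx((pcb).astype(np.uint8),cv2.MORPH_CLOSE,np.ones((5,5))))
    for i in range(1,k):
        if s[i,4]<60: continue
        b=l==i; e=cv2.dilate(b.astype(np.uint8),np.ones((3,3)))>0
        gold=e&(H[...,0]>8)&(H[...,0]<26)&(H[...,1]>90)&(z>14)
        print(n,'module',rect(W,e&ins),s[i,4],'gold',gold.sum(),np.nanmedian(W[gold],0).round(1) if gold.any() else '','cab', (u[b].mean().round(),v[b].mean().round()))
    return c,W
E
python3 - <<'E'
from h import *
for n in('top','side'):
    probe(n); modules(n,n+'8.png')
E
```

```text
top all (array([ 450.7, -356.8]), 145.2, 25.5, 11.5) [14.9 23.7 30.2] 300
top red (array([ 472.3, -351.1]), 90.2, 23.3, 12.0) [17.8 23.9 29.7] 226
side all (array([ 469.3, -353.6]), 112.6, 28.8, 10.1) [15.5 23.7 27.6] 197
side red (array([ 472.4, -351.9]), 88.2, 28.9, 12.1) [13.2 23.6 27.4] 167
side module (array([628.6,  19.3]), 80.2, 66.5, -12.5) 258 gold 8 [611.7  22.2  18.6] cab (np.float64(58.0), np.float64(-100.0))
side module (array([512.5,  27.7]), 77.4, 63.0, -1.9) 258 gold 6 [491.7  23.2  18.7] cab (np.float64(nan), np.float64(nan))
side module (array([632.6, 194.3]), 77.0, 60.9, 1.7) 349 gold 7 [613.7 189.6  18.8] cab (np.float64(nan), np.float64(nan))
```

View pics/top8.png

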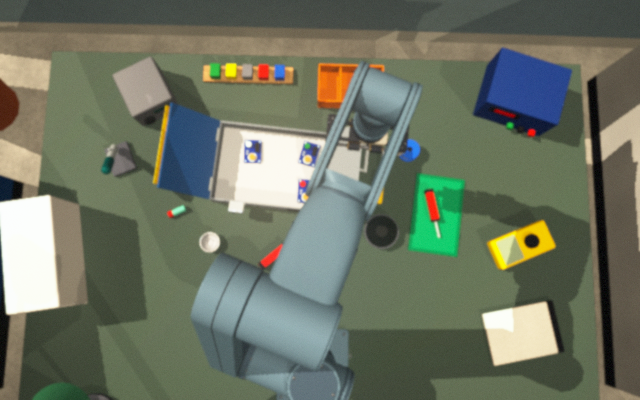

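The top view confirms three modules at (253,152), (310,152) and (304,188), and the probe at (433,213). There is no yellow module.

```bash
python3 - <<'E'
from h import *
goto((508.3,-344.2,120),(508.3,-344.2,9),yaw=102)
E
```

```text
at [ 582.6 -110.   276.1] yaw 84.8 F [-0.8 -0.6 -0.8] open 21.6 t 15.3 j6 -1.85
[ 0.0525 -0.24    0.1562]
[ 0.0523 -0.24    0.2672]
turn -17.2
```

{"fn": "apply_moves", "kwargs": {
  "steps": [0.05,0.0125,-0.06,0,-5,0.05,0.025,-0.12,0.02,-10,0.05,0.04,-0.18,0.06,-17,0.05,0.0525,-0.24,0.1,-17.2,0.05,0.0525,-0.24,0.15,-17.2,0.05,0.0525,-0.24,0.2,-17.2,0.05,0.0525,-0.24,0.2,-17.2],
  "newtons": 3
}}

```text
time_s: 16.15
position: [505.0, -341.1, 71.0]
tool_rot: [-0.104, 0.995, 0.005, -0.004]
ft_force: [0.3, -0.2, 0.7]
opening: 49.9
finger_force: 0.0
```

```bash
python3 - <<'E'
from h import *
goto((508.3,-344.2,9),yaw=102)
E
```

```text
at [ 505.  -341.1   71. ] yaw 101.9 F [ 0.3 -0.2  0.7] open 49.9 t 16.1 j6 -2.56
[-0.003  -0.0044  0.0619]
turn -0.1
```

{"fn": "apply_moves", "kwargs": {
  "steps": [0.05,0,0,0.04,0,0.05,0,0,0.062,0,0.05,0,0,0.062,0]
}}

```text
time_s: 16.52
position: [509.0, -343.5, 15.2]
tool_rot: [-0.105, 0.994, 0.001, -0.001]
ft_force: [-0.1, 0.9, 0.8]
opening: 50.3
finger_force: 0.0
```

```bash
python3 - <<'E'
from h import *
goto((508.3,-344.2,9),yaw=102)
E
```

```text
at [ 509.  -343.5   15.2] yaw 102.0 F [-0.1  0.9  0.8] open 50.3 t 16.5 j6 -2.56
[ 0.0008 -0.0005  0.0062]
turn 0.0
```

{"fn": "apply_moves", "kwargs": {
  "steps": [0.05,0,0,0.005,0,0.05,0,0,0.005,0,0,0,0,0.005,0,0,0,0,0.005,0,0,0,0,0.005,0,0,0,0,0.005,0],
  "newtons": 3
}}

```text
time_s: 17.27
position: [509.2, -344.5, 10.3]
tool_rot: [-0.104, 0.995, -0.0, 0.0]
ft_force: [-1.2, 0.4, 0.7]
opening: 21.9
finger_force: 3.0
```

{"fn": "apply_moves", "kwargs": {
  "steps": [0,0,0,-0.015,0,0,0,0,-0.035,0,0,0,0,-0.06,0,0,0,0,-0.09,0,0,0,0,-0.12,0,0,0,0,-0.15,0,0,0,0,-0.18,0,0,0,0,-0.18,0]
}}

```text
time_s: 18.27
position: [510.4, -345.5, 193.7]
tool_rot: [-0.104, 0.995, -0.002, 0.002]
ft_force: [-0.2, -0.3, -1.2]
opening: 21.7
finger_force: 3.0
```

```bash
python3 - <<'E'
from h import *
goto()
cam('side','side9.png')
E
```

```text
at [ 510.4 -345.5  193.7] yaw 102.0 F [-0.2 -0.3 -1.2] open 21.7 t 18.3 j6 -2.56
```

View pics/side9.png

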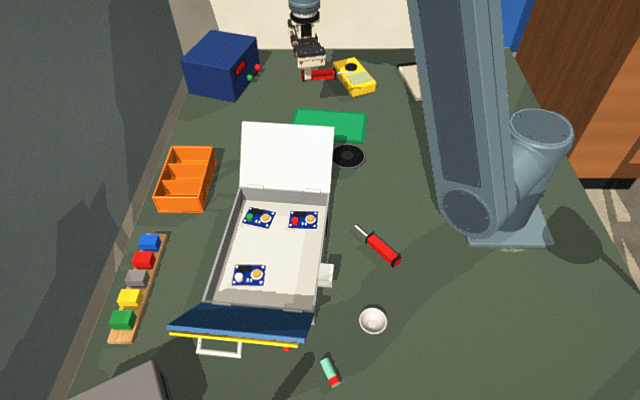

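The probe is held level at (320,75), just gripped. Vertical moves of the tool can't tilt it, so I'll try light jerks at the 3 N grip to let the heavy needle side droop.

{"fn": "apply_moves", "kwargs": {
  "steps": [0,0,0,0.05,0,0,0,0,-0.01,0,0,0,0,-0.01,0,0,0,0,0.05,0,0,0,0,-0.01,0,0,0,0,0.05,0,0,0,0,-0.01,0,0,0,0,-0.01,0]
}}

```text
time_s: 19.32
position: [510.4, -345.5, 202.0]
tool_rot: [-0.104, 0.995, -0.002, 0.001]
ft_force: [0.7, -0.9, 0.2]
opening: 21.8
finger_force: 3.0
```

```bash
cat >> h.py <<'E'
def held(n='side',f=None):
    "tilt of the held probe: red points near the tool, in the tool frame"
    c=cam(n,f); W=pts(c); H=cv2.cvtColor(c['image'],cv2.COLOR_RGB2HSV); s,p,r=st()
    red=((H[...,0]<8)|(H[...,0]>172))&(H[...,1]>140)&(np.linalg.norm(W-p,axis=-1)<150)
    red=big(red); q=r.inv().apply(W[red]-p)
    mu=q.mean(0); _,_,V=np.linalg.svd(q-mu,full_matrices=False); d=V[0]*np.sign(V[0][0])
    t=(q-mu)@d; print('red n',red.sum(),'mean(tool)',mu.round(1),'dir',d.round(3),'len',np.ptp(t).round(1),'tilt down deg',np.degrees(np.arctan2(d[2],d[0])).round(1))
    return W,H,p,r
E
python3 - <<'E'
from h import *
goto(); held()
E
```

```text
at [ 510.4 -345.5  202. ] yaw 102.0 F [ 0.7 -0.9  0.2] open 21.8 t 19.3 j6 -2.56
red n 173 mean(tool) [ 4.  10.7 37.3] dir [ 0.312 -0.025  0.95 ] len 86.0 tilt down deg 71.8
```

The jerks worked: the needle now droops 72° below level. I'll clamp firmly and locate the tip.

{"fn": "apply_moves", "kwargs": {
  "steps": [0,0,0,-0.04,0,0,0,0,-0.09,0,0,0,0,-0.14,0,0,0,0,-0.18,0,0,0,0,-0.18,0],
  "newtons": 40
}}

```text
time_s: 20.0
position: [510.3, -345.5, 383.9]
tool_rot: [-0.104, 0.995, -0.003, 0.003]
ft_force: [-0.3, -0.5, -1.1]
opening: 21.7
finger_force: 40.0
```

```bash
cat >> h.py <<'E'
def tip(n='side'):
    W,H,p,r=held(n)
    q=r.inv().apply((W-p).reshape(-1,3)).reshape(W.shape)
    m=(q[...,2]>70)&(q[...,2]<180)&(abs(q[...,1])<25)&(abs(q[...,0]-28)<40)
    Q=q[m]; print('below-tool pts',len(Q)); 
    for lo in range(70,180,10):
        k=Q[(Q[:,2]>=lo)&(Q[:,2]<lo+10)]
        if len(k): print(lo,len(k),np.median(k,0).round(1),k[:,2].max().round(1))
E
python3 - <<'E'
from h import *
goto()
tip('side'); modules('side'); modules('top','top10.png'); 
E
```

```text
at [ 510.3 -345.5  383.9] yaw 102.0 F [-0.3 -0.5 -1.1] open 21.7 t 20.0 j6 -2.56
red n 229 mean(tool) [ 3.4  9.6 34.6] dir [ 0.294 -0.021  0.956] len 86.9 tilt down deg 72.9
below-tool pts 54
70 23 [11.1  9.5 73.7] 78.4
80 8 [18.5 -0.3 85.5] 89.0
90 5 [23.  -0.1 94.6] 98.0
100 10 [ 22.9  -0.6 103. ] 109.4
110 6 [ 26.5   1.3 113.5] 118.2
120 2 [ 29.1   2.1 120.8] 120.9
side module (array([628.9,  19.4]), 79.7, 64.6, -13.6) 263 gold 9 [612.6  22.8  19. ] cab (np.float64(nan), np.float64(nan))
side module (array([512.4,  26.5]), 77.8, 64.0, -1.5) 266 gold 8 [494.4  22.5  17.6] cab (np.float64(nan), np.float64(nan))
side module (array([632.6, 193.5]), 76.5, 61.3, -0.1) 336 gold 7 [613.5 188.6  19.1] cab (np.float64(nan), np.float64(nan))
top module (array([525.4,  35.2]), 39.4, 38.8, -3.5) 60 gold 0  cab (np.float64(nan), np.float64(nan))
```

```bash
python3 - <<'E'
from h import *
c=cam('side'); np.savez('pics/s11.npz',**c)
I=c['image'][195:295,210:340,::-1]; cv2.imwrite('pics/crop11.png',cv2.resize(I,None,fx=6,fy=5.8,interpolation=cv2.INTER_NEAREST))
E
```

```text
(no output)
```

View pics/crop11.png

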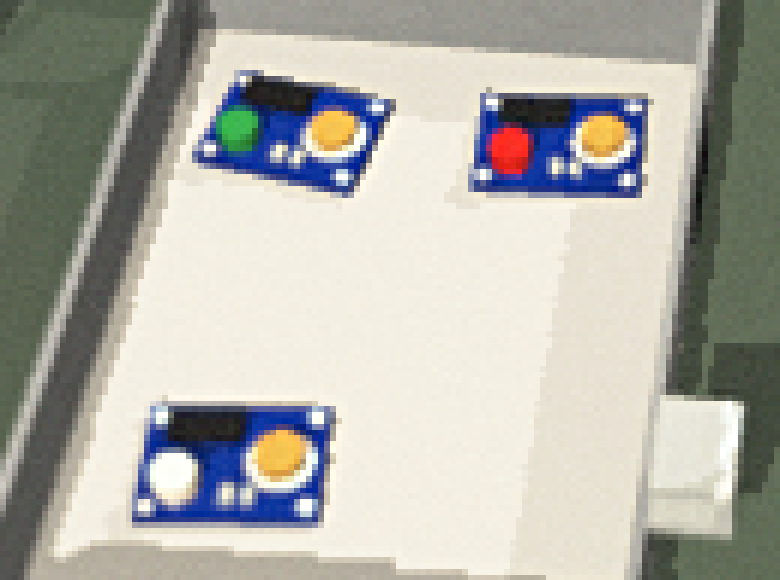

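The crop shows the gold pads at full-frame (310.7,218.3) for red, (265.5,217.6) for green and (256.7,273.1) for white.

```bash
cat >> h.py <<'E'
def ray(c,uv,z):
    K=np.array([[c['fx'],0,c['cx']],[0,c['fy'],c['cy']],[0,0,1.]])
    n=cv2.undistortPoints(np.array(uv,float).reshape(-1,1,2),K,np.array(c['dist'])).reshape(-1,2)
    T=np.array(c['world_from_camera']); d=np.c_[n,np.ones(len(n))]@T[:3,:3].T; o=T[:3,3]
    return o+d*((z-o[2])/d[:,2:])
E
python3 - <<'E'
from h import *
c=dict(np.load('pics/s11.npz')); W=pts(c); H=cv2.cvtColor(c['image'],cv2.COLOR_RGB2HSV)
px=[(310.2,217.8),(265,217.1),(256.2,272.6)]
P=ray(c,px,20); print(P.round(1)); print([((q-C)@cx.round(3),(q-C)@cy.round(3)) for q in P])
for u,v in px:
    u=int(round(u));v=int(round(v)); print(H[v,u],W[v-1:v+2,u-1:u+2].reshape(-1,3).mean(0).round(1), W[v-1:v+2,u-1:u+2,2].round(1).tolist())
r=P[0]; s,p,R_=st()
# tool target so tip (31,0,130 in tool frame) is over the red pad; keep yaw 102 and yaw 84.7
for yaw in (102,84.7):
    a=np.radians(yaw); tx=np.array([-np.sin(a),np.cos(a),0]) # tool x = y rotated +90
    print(R_.as_matrix()[:,0].round(3),tx.round(3))
    t=r-31*tx+np.array([0,0,130.]); print(yaw,t.round(1)); goto(t+[0,0,30],t+[0,0,200],yaw=yaw)
E
```

```text
[[492.1  33.6  20. ]
 [608.7  32.5  20. ]
 [611.8 198.6  20. ]]
[(np.float64(-75.4460071178175), np.float64(-108.41884934931304)), (np.float64(40.78568047574776), np.float64(-98.84203137501451)), (np.float64(28.587992858587914), np.float64(66.8895478373318))]
[ 20 171 245] [492.7  32.9  18.4] [[18.8, 16.3, 20.3], [18.0, 19.3, 16.2], [17.8, 18.9, 19.5]]
[ 21 170 246] [609.1  30.6  18.2] [[16.8, 22.1, 16.9], [16.5, 20.4, 17.7], [20.6, 12.7, 20.1]]
[ 20 170 244] [612.4 198.8  18.6] [[18.4, 20.6, 17.1], [18.3, 20.6, 18.8], [16.6, 19.2, 18.1]]
[-0.978 -0.208  0.002] [-0.978 -0.208  0.   ]
102 [522.4  40.  150. ]
at [ 508.8 -344.   377.9] yaw 102.0 F [0.2 0.2 0.2] open 21.8 t 20.2 j6 -2.56
[-0.0934  0.3723  0.1988]
[-0.0931  0.3728  0.0288]
turn -0.0
[-0.978 -0.208  0.002] [-0.996  0.092  0.   ]
84.7 [523.   30.7 150. ]
at [ 508.8 -344.   377.9] yaw 102.0 F [0.2 0.2 0.2] open 21.8 t 20.2 j6 -2.56
[-0.092   0.3631  0.1988]
[-0.0917  0.3636  0.0288]
turn 17.3
```

{"fn": "apply_moves", "kwargs": {
  "steps": [0,-0.015,0.06,0,3,0,-0.03,0.12,0,6,0,-0.045,0.18,0,9,0,-0.06,0.24,0,12,0,-0.075,0.3,0.01,15,0,-0.092,0.3635,0.03,17.3,0,-0.092,0.3635,0.03,17.3,0,-0.092,0.3635,0.03,17.3]
}}

```text
time_s: 21.2
position: [523.2, 30.5, 348.9]
tool_rot: [0.046, 0.999, -0.0, -0.001]
ft_force: [-0.5, -0.7, -1.3]
opening: 21.4
finger_force: 40.0
```

```bash
python3 - <<'E'
from h import *
goto((523,30.7,205),yaw=84.7)
E
```

```text
at [523.2  30.5 348.9] yaw 84.8 F [-0.5 -0.7 -1.3] open 21.4 t 21.2 j6 -1.63
[-1.000e-04  2.000e-04  1.439e-01]
turn 0.1
```

Go down to leave the tip about 25 mm above the pad, then look closely.

{"fn": "apply_moves", "kwargs": {
  "steps": [0,0,0,0.06,0,0,0,0,0.12,0,0,0,0,0.17,0,0,0,0,0.17,0,0,0,0,0.17,0]
}}

```text
time_s: 21.82
position: [525.1, 29.0, 182.1]
tool_rot: [0.047, 0.999, -0.0, 0.001]
ft_force: [-0.1, 0.2, -0.3]
opening: 21.6
finger_force: 40.0
```

```bash
python3 - <<'E'
from h import *
goto(); tip('side')
c=cam('side'); np.savez('pics/s12.npz',**c)
I=c['image'][150:250,250:370,::-1]; cv2.imwrite('pics/crop12.png',cv2.resize(I,None,fx=6,fy=6,interpolation=cv2.INTER_NEAREST))
E
```

```text
at [525.1  29.  182.1] yaw 84.6 F [-0.1  0.2 -0.3] open 21.6 t 21.8 j6 -1.63
red n 245 mean(tool) [ 9.7  7.7 40.6] dir [ 0.299 -0.024  0.954] len 82.6 tilt down deg 72.6
below-tool pts 547
70 41 [20.2  9.7 72.5] 80.0
80 2 [ 6.4 10.7 82.9] 83.9
90 9 [23.   1.7 94.6] 99.1
100 7 [ 25.4   1.5 105.5] 109.9
110 6 [ 27.6   1.5 114.9] 118.8
120 4 [ 30.9   1.3 122.9] 124.2
150 13 [ -3.7  15.5 158.9] 160.0
160 162 [ 15.8  -0.5 166.4] 169.9
170 303 [ 38.7   4.8 173.5] 179.8
```

View pics/crop12.png

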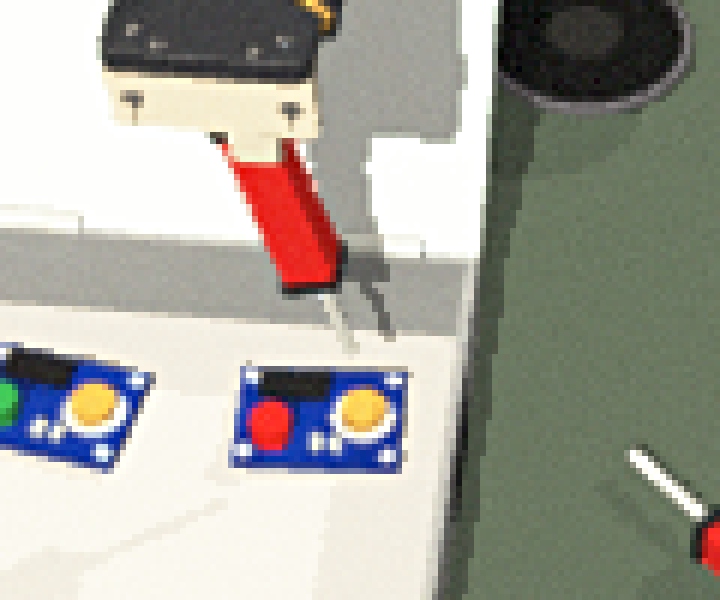

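The tip is at crop (352,347) and the red pad at (363,410); I'll check the tip's lateral position with a ray at the expected height.

```bash
python3 - <<'E'
from h import *
c=dict(np.load('pics/s12.npz'))
s,p,r=st()
for z in(48,52,56): 
    t=ray(c,[(308.3,207.3)],z)[0]; print(z,t.round(1),r.inv().apply(t-p).round(1))
pad=ray(c,[(310.1,217.9)],20)[0]; print(pad.round(1)); 
goto()
E
```

```text
48 [496.6  22.1  48. ] [ 28.9  -9.9 134.8]
52 [496.3  25.6  52. ] [ 29.5  -6.5 130.8]
56 [496.1  29.   56. ] [ 30.   -3.1 126.8]
[492.4  33.9  20. ]
at [525.7  29.4 182.9] yaw 84.6 F [ 0.3  0.1 -0.4] open 21.6 t 21.9 j6 -1.63
```

{"fn": "apply_moves", "kwargs": {
  "steps": [0,0.003,0,0.015,0,0,0.003,0,0.03,0,0,0.003,0,0.03,0,0,0.003,0,0.03,0]
}}

```text
time_s: 22.42
position: [520.6, 30.7, 150.0]
tool_rot: [0.046, 0.999, 0.0, -0.0]
ft_force: [-0.7, -0.9, -0.6]
opening: 21.5
finger_force: 40.0
```

```bash
python3 - <<'E'
from h import *
goto()
c=cam('side'); np.savez('pics/s13.npz',**c)
I=c['image'][180:240,280:340,::-1]; cv2.imwrite('pics/crop13.png',cv2.resize(I,None,fx=9,fy=9,interpolation=cv2.INTER_NEAREST))
E
```

```text
at [520.6  30.7 150. ] yaw 84.7 F [-0.7 -0.9 -0.6] open 21.5 t 22.4 j6 -1.63
```

View pics/crop13.png

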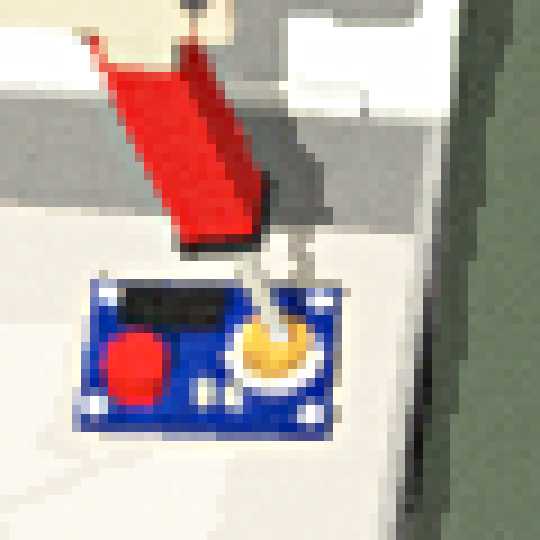

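The needle tip at crop (280,333) is just above the gold disc, which is centred at (272,348). I'll press in small steps and watch the force.

{"fn": "apply_moves", "kwargs": {
  "steps": [0,-0.001,0,0.004,0,0,-0.001,0,0.004,0,0,-0.001,0,0.004,0]
}}

```text
time_s: 22.85
position: [522.0, 30.5, 146.4]
tool_rot: [0.046, 0.999, -0.0, 0.0]
ft_force: [0.4, 0.1, -0.1]
opening: 22.1
finger_force: 40.0
```

```bash
cat >> h.py <<'E'
def favg(n=6):
    F=[];Z=[]
    for _ in range(n):
        s=manip.observe(); F.append(s['ft_force']); Z.append(s['position']); manip.read_camera('side')
    print('F',np.mean(F,0).round(2),'std',np.std(F,0).round(2),'p',np.mean(Z,0).round(2),np.std(Z,0).round(1))
E
python3 -c "
from h import *
favg()"
```

```text
F [ 0.48 -0.09  0.38] std [0.31 0.3  0.58] p [521.92  30.49 146.38] [0.1 0.  0. ]
```

{"fn": "apply_moves", "kwargs": {
  "steps": [0,0,0,0.002,0,0,0,0,0.002,0,0,0,0,0.002,0]
}}

```text
time_s: 23.52
position: [521.7, 30.5, 144.2]
tool_rot: [0.046, 0.999, -0.0, 0.0]
ft_force: [1.6, 0.3, 0.8]
opening: 21.7
finger_force: 40.0
```

```bash
python3 -c "
from h import *
favg()"
```

```text
F [0.88 0.08 0.94] std [0.35 0.3  0.47] p [521.74  30.5  144.21] [0. 0. 0.]
```

{"fn": "apply_moves", "kwargs": {
  "steps": [0,0,0,0.001,0,0,0,0,0.001,0,0,0,0,0.001,0,0,0,0,0.001,0]
}}

```text
time_s: 24.32
position: [521.7, 30.5, 143.2]
tool_rot: [0.046, 0.999, -0.0, 0.0]
ft_force: [1.2, 0.2, 1.0]
opening: 21.6
finger_force: 40.0
```

```bash
python3 -c "
from h import *
favg()
c=cam('side'); np.savez('pics/s14.npz',**c)
I=c['image'][180:240,280:340,::-1]; cv2.imwrite('pics/crop14.png',cv2.resize(I,None,fx=9,fy=9,interpolation=cv2.INTER_NEAREST))"
```

```text
F [1.15 0.04 1.28] std [0.54 0.52 0.5 ] p [521.7   30.51 143.18] [0. 0. 0.]
```

View pics/crop14.png

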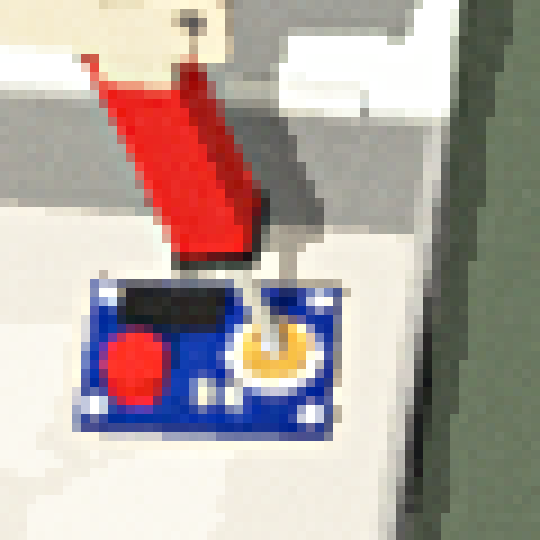

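The tip sits mid-pad and the disc is visibly sunk, at about 2 N, so red is done. I'll raise the probe and check the remaining pads numerically.

{"fn": "apply_moves", "kwargs": {
  "steps": [0,0,0,-0.005,0,0,0,0,-0.03,0,0,0,0,-0.07,0,0,0,0,-0.1,0,0,0,0,-0.1,0]
}}

```text
time_s: 25.3
position: [522.6, 30.4, 245.4]
tool_rot: [0.046, 0.999, -0.0, 0.002]
ft_force: [0.1, -0.2, -0.4]
opening: 21.5
finger_force: 40.0
```

```bash
cat >> h.py <<'E'
def pads():
    c=cam('side'); W=pts(c); H=cv2.cvtColor(c['image'],cv2.COLOR_RGB2HSV)
    g=((H[...,0]>14)&(H[...,0]<27)&(H[...,1]>110)&(H[...,2]>150)).astype(np.uint8)
    k,l,s,ce=cv2.connectedComponentsWithStats(g); out=[]
    for i in range(1,k):
        q=ray(c,[ce[i]],20)[0]; d=q-C
        if s[i,4]>15 and abs(d@cx)<118 and abs(d@cy)<168:
            out.append(q); print('pad',ce[i].round(1),s[i,4],q.round(1))
    return out
E
python3 - <<'E'
from h import *
pads(); held(); goto((638,29.1,200),(638,29.1,150),yaw=84.7)
E
```

```text
pad [265.  216.8] 40 [608.7  31.5  20. ]
pad [309.9 217.9] 43 [492.9  33.9  20. ]
pad [256.2 272.8] 53 [611.6 199.1  20. ]
red n 266 mean(tool) [ 8.2  8.6 38.2] dir [ 0.27  -0.011  0.963] len 90.3 tilt down deg 74.4
at [521.   30.6 242.3] yaw 84.7 F [-0.8 -0.1 -1.1] open 21.7 t 25.4 j6 -1.63
[-0.1167  0.0093  0.0422]
[-0.1168  0.0093  0.0922]
turn -0.0
```

{"fn": "apply_moves", "kwargs": {
  "steps": [0,-0.06,0.0045,0,0,0,-0.117,0.009,0,0,0,-0.117,0.009,0.03,0,0,-0.117,0.009,0.06,0,0,-0.117,0.009,0.085,0,0,-0.117,0.009,0.085,0,0,-0.117,0.009,0.085,0,0,-0.117,0.009,0.085,0]
}}

```text
time_s: 26.4
position: [639.7, 28.6, 159.4]
tool_rot: [0.046, 0.999, -0.0, 0.001]
ft_force: [0.5, 0.3, -1.1]
opening: 21.5
finger_force: 40.0
```

```bash
python3 - <<'E'
from h import *
favg(3); goto((638,28.8,147),yaw=84.7); pads()
E
```

```text
F [ 0.29  0.08 -0.88] std [0.14 0.18 0.71] p [639.62  28.57 159.4 ] [0. 0. 0.]
at [639.4  28.6 159.2] yaw 84.7 F [-0.9  0.7 -0.1] open 21.9 t 26.6 j6 -1.61
[0.0015 0.0001 0.0122]
turn -0.0
pad [265.1 217. ] 39 [608.5  32.2  20. ]
pad [309.9 217.8] 42 [492.8  33.6  20. ]
pad [256.2 272.8] 53 [611.6 199.1  20. ]
```

{"fn": "apply_moves", "kwargs": {
  "steps": [0,0.0015,0,0.006,0,0,0.0015,0,0.011,0,0,0.0015,0,0.0125,0,0,0.0015,0,0.014,0,0,0.0015,0,0.0145,0,0,0.0015,0,0.0145,0,0,0.0015,0,0.0145,0]
}}

```text
time_s: 27.48
position: [637.5, 28.8, 143.8]
tool_rot: [0.046, 0.999, -0.0, 0.0]
ft_force: [0.1, -0.6, 1.3]
opening: 21.7
finger_force: 40.0
```

```bash
python3 - <<'E'
from h import *
favg(6); pads()
E
```

```text
F [-0.2   0.05  0.78] std [0.49 0.61 0.39] p [637.54  28.78 143.76] [0. 0. 0.]
pad [265.2 217.9] 24 [607.9  35.   20. ]
pad [310.  217.9] 42 [492.7  34.   20. ]
pad [256.2 272.8] 53 [611.6 199.1  20. ]
```

{"fn": "apply_moves", "kwargs": {
  "steps": [0,0,0,0.001,0,0,0,0,0.001,0,0,0,0,0.001,0,0,0,0,0.001,0]
}}

```text
time_s: 28.32
position: [637.5, 28.8, 142.7]
tool_rot: [0.046, 0.999, -0.0, 0.0]
ft_force: [0.1, -0.2, 0.5]
opening: 21.2
finger_force: 40.0
```

```bash
python3 - <<'E'
from h import *
favg(6)
c=cam('side'); t=ray(c,[(265.2,217.9)],17); print(t)
E
```

```text
F [ 0.11 -0.31  1.36] std [0.28 0.48 0.52] p [637.52  28.77 142.68] [0. 0. 0.]
[[608.48656815  32.65488535  17.        ]]
```

{"fn": "apply_moves", "kwargs": {
  "steps": [0,0,0,-0.005,0,0,0,0,-0.03,0,0,0,0,-0.07,0,0,0,0,-0.1,0,0,0,0,-0.1,0,0,0,0,-0.1,0]
}}

```text
time_s: 29.42
position: [636.8, 28.8, 241.3]
tool_rot: [0.046, 0.999, 0.0, -0.001]
ft_force: [0.2, 0.3, -1.1]
opening: 21.1
finger_force: 40.0
```

```bash
python3 - <<'E'
from h import *
pads(); held(); goto((640.9,195.7,158),yaw=84.7)
E
```

```text
pad [265.  216.9] 41 [608.8  31.8  20. ]
pad [315.4 223. ] 44 [478.4  50.7  20. ]
pad [256.2 272.8] 53 [611.6 199.1  20. ]
red n 307 mean(tool) [ 9.3  7.6 37.1] dir [0.254 0.024 0.967] len 90.5 tilt down deg 75.3
at [636.5  28.9 240.6] yaw 84.7 F [-0.2 -0.9 -1.4] open 21.5 t 29.5 j6 -1.61
[0.0108 0.1665 0.0827]
turn -0.0
```

The red module was knocked aside after it had been pressed, which doesn't matter now. White is next.

{"fn": "apply_moves", "kwargs": {
  "steps": [0,0.004,0.06,0,0,0,0.008,0.12,0,0,0,0.011,0.1665,0,0,0,0.011,0.1665,0.03,0,0,0.011,0.1665,0.06,0,0,0.011,0.1665,0.083,0,0,0.011,0.1665,0.083,0,0,0.011,0.1665,0.083,0]
}}

```text
time_s: 30.52
position: [642.2, 195.6, 159.8]
tool_rot: [0.046, 0.999, -0.0, -0.0]
ft_force: [-0.2, 0.7, -0.2]
opening: 22.0
finger_force: 40.0
```

```bash
python3 - <<'E'
from h import *
favg(3); goto((640.9,195.7,143.5),yaw=84.7); pads()
E
```

```text
F [-0.1  -0.04 -0.46] std [0.24 0.5  0.23] p [642.51 195.57 160.42] [0.2 0.  0.4]
at [642.7 195.6 161. ] yaw 84.7 F [-0.2  0.6 -0.3] open 21.7 t 30.7 j6 -1.35
[ 0.0019 -0.0001  0.0175]
turn -0.0
pad [265.  216.7] 38 [608.9  31.2  20. ]
pad [315.4 223. ] 43 [478.3  50.4  20. ]
pad [256.3 272.8] 51 [611.6 199.1  20. ]
```

{"fn": "apply_moves", "kwargs": {
  "steps": [0,0.0015,0,0.006,0,0,0.0015,0,0.011,0,0,0.0015,0,0.0125,0,0,0.0015,0,0.014,0,0,0.0015,0,0.015,0,0,0.0015,0,0.015,0,0,0.0015,0,0.015,0]
}}

```text
time_s: 31.6
position: [640.5, 195.7, 144.8]
tool_rot: [0.046, 0.999, -0.0, 0.0]
ft_force: [0.6, -0.9, -0.1]
opening: 21.2
finger_force: 40.0
```

```bash
python3 - <<'E'
from h import *
favg(6); pads()
E
```

```text
F [-0.55 -0.35  0.7 ] std [0.72 0.43 0.62] p [640.51 195.71 144.77] [0. 0. 0.]
pad [265.1 216.8] 37 [608.7  31.3  20. ]
pad [315.4 223. ] 43 [478.3  50.4  20. ]
pad [256.4 273.7] 37 [611.1 201.4  20. ]
```

{"fn": "apply_moves", "kwargs": {
  "steps": [0,0,0,0.001,0,0,0,0,0.002,0,0,0,0,0.002,0,0,0,0,0.002,0]
}}

```text
time_s: 32.45
position: [640.5, 195.7, 142.7]
tool_rot: [0.046, 0.999, 0.0, 0.0]
ft_force: [0.1, -0.5, 1.7]
opening: 21.3
finger_force: 40.0
```

```bash
python3 - <<'E'
from h import *
favg(8)
E
```

```text
F [-0.56 -0.54  1.38] std [0.43 0.39 0.52] p [640.51 195.72 142.7 ] [0. 0. 0.]
```

{"fn": "apply_moves", "kwargs": {
  "steps": [0,0,0,-0.005,0,0,0,0,-0.03,0,0,0,0,-0.07,0,0,0,0,-0.12,0,0,0,0,-0.17,0,0,0,0,-0.21,0,0,0,0,-0.21,0,0,0,0,-0.21,0]
}}

```text
time_s: 33.85
position: [640.2, 195.7, 351.5]
tool_rot: [0.046, 0.999, -0.0, -0.001]
ft_force: [0.3, 0.2, -0.7]
opening: 21.6
finger_force: 40.0
```

```bash
python3 - <<'E'
from h import *
held(); pads(); goto((515,-340,352),(515,-340,160),yaw=102)
E
```

```text
red n 510 mean(tool) [ 9.7  6.2 35.7] dir [0.248 0.054 0.967] len 86.0 tilt down deg 75.6
pad [265.  216.9] 41 [608.8  31.8  20. ]
pad [315.4 223. ] 43 [478.3  50.4  20. ]
pad [256.2 272.8] 53 [611.6 199.1  20. ]
at [639.8 195.6 350.4] yaw 84.7 F [-0.2  0.2 -0.7] open 21.8 t 34.0 j6 -1.35
[ 0.0747 -0.5449 -0.0009]
[ 0.074  -0.5447  0.1911]
turn -17.3
```

All three pads were pressed with about 2 N. Now to lay the probe down: go over the mat, touch the tip, then swing it down at light grip.

```bash
python3 - <<'E'
from h import *
goto((411,-365,352),(411,-365,150),yaw=102)
E
```

```text
at [639.8 195.6 350.4] yaw 84.7 F [-0.2  0.2 -0.7] open 21.8 t 34.0 j6 -1.35
[ 1.759e-01 -5.794e-01 -5.000e-04]
[ 0.1752 -0.5793  0.2015]
turn -17.3
```

{"fn": "apply_moves", "kwargs": {
  "steps": [0,0.0175,-0.058,0,-2,0,0.035,-0.116,0,-4,0,0.0525,-0.174,0,-6,0,0.07,-0.232,0,-8,0,0.0875,-0.29,0,-10,0,0.105,-0.348,0,-12,0,0.1225,-0.406,0,-14,0,0.14,-0.464,0,-16]
}}

```text
time_s: 34.95
position: [456.7, -254.5, 351.2]
tool_rot: [-0.094, 0.996, 0.001, -0.001]
ft_force: [1.4, -0.2, -0.4]
opening: 21.8
finger_force: 40.0
```

```bash
python3 - <<'E'
from h import *
goto((411,-365,352),(411,-365,150),yaw=102)
E
```

```text
at [ 456.7 -254.5  351.2] yaw 100.8 F [ 1.4 -0.2 -0.4] open 21.8 t 35.0 j6 -2.48
[ 0.0655 -0.1    -0.0009]
[ 0.0652 -0.1004  0.2011]
turn -1.2
```

{"fn": "apply_moves", "kwargs": {
  "steps": [0,0.033,-0.05,0,-1.2,0,0.065,-0.1,0,-1.2,0,0.065,-0.1,0.05,-1.2,0,0.065,-0.1,0.1,-1.2,0,0.065,-0.1,0.15,-1.2,0,0.065,-0.1,0.2,-1.2,0,0.065,-0.1,0.2,-1.2,0,0.065,-0.1,0.2,-1.2]
}}

```text
time_s: 35.95
position: [413.2, -364.2, 153.7]
tool_rot: [-0.104, 0.995, -0.0, 0.0]
ft_force: [0.1, -0.3, -0.1]
opening: 21.5
finger_force: 40.0
```

```bash
python3 - <<'E'
from h import *
goto((411,-365,132),yaw=102); tip()
E
```

```text
at [ 413.2 -364.2  153.7] yaw 101.9 F [ 0.1 -0.3 -0.1] open 21.5 t 36.0 j6 -2.7
[ 0.0023 -0.0004  0.0217]
turn -0.1
red n 153 mean(tool) [ 3.8 11.6 38.3] dir [ 0.311 -0.016  0.95 ] len 86.0 tilt down deg 71.9
below-tool pts 286
70 21 [14.6 11.6 75.5] 79.3
80 3 [ 8.7 11.3 82.3] 89.5
90 5 [20.3  3.1 93.9] 98.1
100 5 [ 23.3   3.7 105.4] 109.5
110 4 [ 26.2   1.8 114.6] 117.3
120 5 [ 29.7  -0.4 125.4] 129.8
140 43 [ 21.2   2.4 149.4] 150.0
150 200 [ 28.2   1.3 152.4] 156.7
```

{"fn": "apply_moves", "kwargs": {
  "steps": [0,0.002,0,0.012,0,0,0.002,0,0.022,0,0,0.002,0,0.022,0,0,0.002,0,0.022,0]
}}

```text
time_s: 36.5
position: [410.9, -364.2, 130.8]
tool_rot: [-0.104, 0.995, -0.0, 0.0]
ft_force: [0.5, -0.6, 0.6]
opening: 21.7
finger_force: 40.0
```

{"fn": "apply_moves", "kwargs": {
  "steps": [0,0,0,0,0,0,-0.009,0,0.003,0,0,-0.018,0,0.007,0,0,-0.028,0,0.0125,0,0,-0.0385,0,0.019,0,0,-0.048,0,0.026,0,0,-0.057,0,0.034,0,0,-0.057,0,0.034,0],
  "newtons": 5
}}

```text
time_s: 37.5
position: [466.0, -351.2, 94.9]
tool_rot: [-0.104, 0.995, 0.001, -0.001]
ft_force: [-0.9, 0.4, 0.1]
opening: 22.1
finger_force: 5.0
```

```bash
python3 - <<'E'
from h import *
goto(); held()
E
```

```text
at [ 466.  -351.2   94.9] yaw 101.9 F [-0.9  0.4  0.1] open 22.1 t 37.5 j6 -2.62
red n 168 mean(tool) [27.1  7.4 28. ] dir [ 0.726 -0.219  0.651] len 150.8 tilt down deg 41.9
```

{"fn": "apply_moves", "kwargs": {
  "steps": [0,-0.008,0,0.009,0,0,-0.015,0,0.0185,0,0,-0.0215,0,0.029,0,0,-0.027,0,0.039,0,0,-0.0315,0,0.05,0,0,-0.035,0,0.0615,0,0,-0.037,0,0.071,0,0,-0.037,0,0.071,0]
}}

```text
time_s: 38.55
position: [502.3, -344.2, 24.6]
tool_rot: [-0.104, 0.995, 0.001, -0.001]
ft_force: [-0.7, -0.1, -0.3]
opening: 21.7
finger_force: 5.0
```

```bash
python3 - <<'E'
from h import *
goto(); held(); probe('side')
E
```

```text
at [ 502.3 -344.2   24.6] yaw 101.9 F [-0.7 -0.1 -0.3] open 21.7 t 38.5 j6 -2.56
red n 133 mean(tool) [46.2  5.  -1.1] dir [ 0.988 -0.011  0.152] len 65.7 tilt down deg 8.7
side all (array([ 453.1, -350.6]), 135.3, 41.4, 19.2) [13.4 28.1 53.4] 242
side red (array([ 459.3, -352.1]), 64.0, 30.8, 14.2) [18.9 27.5 32.1] 132
```

{"fn": "apply_moves", "kwargs": {
  "steps": [0,-0.001,0,0.005,0,0,-0.001,0,0.01,0,0,-0.001,0,0.0135,0,0,-0.001,0,0.0135,0,0,-0.001,0,0.0135,0]
}}

```text
time_s: 39.28
position: [504.1, -344.7, 12.4]
tool_rot: [-0.103, 0.995, -0.0, 0.0]
ft_force: [0.1, 0.3, 1.8]
opening: 21.8
finger_force: 5.0
```

```bash
python3 - <<'E'
from h import *
favg(4); held(); probe('side')
E
```

```text
F [0.9  0.03 2.3 ] std [0.69 0.26 0.4 ] p [ 504.05 -344.69   12.39] [0. 0. 0.]
red n 88 mean(tool) [ 51.9   5.2 -10.3] dir [0.998 0.008 0.067] len 64.6 tilt down deg 3.9
side all (array([ 448.7, -348.5]), 146.2, 39.2, 16.2) [13.1 23.4 42.1] 170
side red (array([ 459.7, -351.8]), 62.5, 24.9, 11.8) [15.6 23.8 26.8] 86
```

Nearly flat with a light load on the mat. Release, rise, and inspect.

{"fn": "apply_moves", "kwargs": {
  "steps": [0.024,0,0,0,0,0.03,0,0,0,0,0.05,0,0,0,0,0.06,0,0,-0.02,0,0.06,0,0,-0.08,0,0.06,0,0,-0.14,0,0.06,0,0,-0.2,0,0.06,0,0,-0.25,0]
}}

```text
time_s: 40.58
position: [503.7, -344.5, 264.8]
tool_rot: [-0.104, 0.995, -0.001, 0.001]
ft_force: [0.8, -0.7, -0.5]
opening: 59.8
finger_force: 0.0
```

```bash
python3 - <<'E'
from h import *
goto(); probe('side','side15.png'); probe('top'); pads()
c=cam('side'); W=pts(c); H=cv2.cvtColor(c['image'],cv2.COLOR_RGB2HSV)
m=(H[...,0]>20)&(H[...,0]<35)&(H[...,1]>150)&(W[...,2]>100)&(W[...,1]>200)
q=W[m]-C; print('lip',np.median(q@cy).round(),np.median(q[:,2]).round())
E
```

```text
at [ 503.7 -344.5  264.8] yaw 101.9 F [ 0.8 -0.7 -0.5] open 59.8 t 40.6 j6 -2.56
side all (array([ 450.8, -354. ]), 146.9, 27.8, 11.6) [14.  22.9 27.5] 206
side red (array([ 471.9, -349.5]), 85.7, 24.4, 11.1) [17.  23.1 27.4] 129
pad [265.  216.9] 41 [608.8  31.8  20. ]
pad [315.4 223. ] 44 [478.4  50.7  20. ]
pad [256.2 272.8] 53 [611.6 199.1  20. ]
lip 295.0 180.0
```

View pics/side15.png

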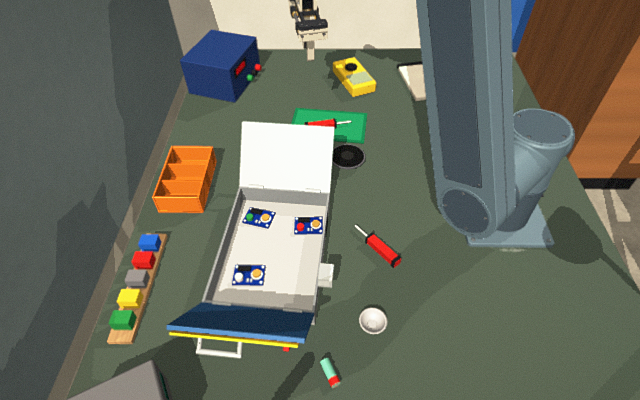

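The probe lies flat on the mat at (325,124), both leaves stand open, the three modules are in the cabinet and the gripper is clear. Handing in.

```bash
python3 -c "
from station import manip
print(manip.job_done())"
```

```text
the job is handed in; nothing more can be done
None
```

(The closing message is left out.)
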